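# Let the coffee balls out of the dispenser and ease its flap shut

## Task

Press the dispenser's orange lever pad down with the fingertips until the orange flap lid is fully raised, and keep it down until both coffee balls have rolled out into the open front of the channel. Then let the lever back up slowly, over about two seconds or more, with your fingers still on it, so that the flap eases shut and does not slam, and move clear. Work the lever only: do not touch the flap or the balls, do not pick anything up, and leave the tub, jar, candle and tin where they stand.

Things in the scene. Friction and masses are not known exactly. Their poses are not given: they have to be found in the camera images.
- dispenser: coffee-ball dispenser fixed to the worktop, 255 x 170 x 114 mm. Origin on the worktop; x points to its back, y to its left, z up. Left (y +0.025 m): white channel, 41 mm wide, sloping 10 degrees down to the front; hopper under a clear roof (x -0.05 to 0.08), open front part (x -0.165 to -0.055, lip 50 mm high). Right: grey housing (x -0.051 to 0.084, 114 mm high); the lever leaves its front at y -0.055
- lever_pad (a point): middle of the top face of the orange lever pad (44 x 46 x 8 mm, three black ribs) at the front end of the steel lever, 0.155 m in front and 0.055 m right of the dispenser's origin. 108 mm above the worktop at rest, 53 mm when fully pressed; it moves down nearly vertically, against a spring: about 3 N at first, 8 N at the bottom stop. At rest it slopes 0.2 rad, higher at the front
- lever (a joint): angle of the lever: 0 at rest (pad up), 0.5 rad fully pressed (hard stop). A spring always drives it back to 0; let go, it snaps back in about a fifth of a second. Lever radius to the pad's middle 112 mm
- flap (a joint): angle of the orange flap lid, linked to the lever: always 2.5 times the lever's angle; 0 shut, 1.25 rad fully raised. Let go, it slams shut at several rad/s; falling slower than 2.5 rad/s is gentle
- flap_edge (a point): middle of the lower edge of the orange flap lid (38 mm wide, 50 mm high) across the channel; the flap hangs from a hinge at its top edge, 92 mm above the worktop and 0.055 m in front of the dispenser's origin, and this edge swings out to the front and up. Not to be touched by the robot
- channel_end (a point): point in the middle of the open front part of the channel, one ball radius over its floor, 0.125 m in front of the dispenser's origin; axes as the dispenser's
- ball_1_center (a point): centre of the first dark brown coffee ball, 34 mm diameter, 22 g. At the start it leans on the inside of the flap; with the flap raised it rolls out by itself, within about a second, and rests against the front lip
- ball_2_center (a point): centre of the second coffee ball, the same kind, behind the first; it comes to rest behind the first in the open front part
- ball_1: the first ball as a body
- ball_2: the second ball as a body
- yoghurt_tub: white yoghurt tub with strawberries on it, 72 mm wide, 71 mm high, right of the dispenser; origin at the centre of its underside; bystander
- spice: spice jar with a red cap, 45 mm wide, 106 mm high, left of the dispenser; origin at the centre of its underside; bystander
- candle: tea light, 38 mm wide, 15 mm high, left of the front of the dispenser; origin at the centre of its underside; bystander
- fish_tin: flat oval-cornered tin with a dark blue top, 63 x 105 x 25 mm, right of the dispenser; origin at the centre of its underside; bystander

How it is judged:
By the outcome, as a careful person would: the job done as asked, in the order asked, and still so for the second after the job is handed in, with the robot touching nothing.
It also fails if it takes over 40 s, if anything falls off the work surface, if the arm or the gripper's body presses on something with over 40 N, if the wrist force passes 120 N, or if a joint passes its speed limit or range.

## Robot

A 7-joint arm with a two-finger parallel gripper is mounted at the origin on a cart in front of the work surface, level with it; the furniture and walls round the work are solid. World frame = base frame: x ahead of the robot, y to its left, z up, the work surface at z = 0. Lengths are in mm, angles in rad, forces in N, time in s.
With the tool pointing down it reaches from about 400 to 875 mm from the base axis. Payload 4.4 kg.
Tool frame: the origin (TCP) lies on the centre line of the jaws, within the pads' length; the fingertips stand 11 mm ahead of it and the grasp point (between the pads) lies 8 mm behind it (ctrl.tips_ahead is the distance from the TCP to the fingertips, in mm); z points along the fingers, y is the line along which they close (so a half turn about z gives the same grasp; the last joint's range is limited). The gripper opens to 85 mm and grips with 20 to 120 N. Pads are 22 mm wide; open, the fingers measure 114 mm over their backs; the gripper's body (76 mm by 85 mm) begins 54 mm behind the grasp point. The pads swing forward as they close: fully open they stand 13 mm farther back than shut.
Start: joints at [1.107, 0.628, 0.038, 1.517, -0.027, 0.996, -0.02], TCP at [251.832, -599.248, 242.313] pointing down, gripper open.
Joint ranges: [-3.06, 3.06], [-0.37, 2.12], [-1.25, 1.32], [0.18, 2.47], [-1.1, 4.24], [0.23, 1.98], [-2.94, 2.94]. Speed limits (rad/s): [2.57, 2.57, 3.14, 3.14, 3.14, 3.14, 3.14].

## Interface

Orientations are given as [roll, pitch, yaw] about the fixed x, y, z axes, in that order (R = Rz(yaw) Ry(pitch) Rx(roll)).
In Python, from cell import ctrl, eyes, job gives the robot as it stands. The module is installed in compiled form; this text tells all that it offers.
- The arm moves only by the tool carry_out, never from a script. Its argument "moves" is a list of rows, each an object of numbers: "tx", "ty", "tz": the shift along the tool's x, y, z as a fraction of full scale; "twist": the turn about the tool's z as a fraction of full scale; "fingers": the opening, from 0 (shut) to 1 (fully open). In form: [{"tx": .., "ty": .., "tz": .., "twist": .., "fingers": ..}, ...]. A call has 1 to 12 rows; each row shifts and turns the commanded pose from where the row before left it, along the tool's axes as they then stand; what a row does not reach is not made up. Full scale, the value 1, is 0.3 m for a shift and pi rad for a turn. A row lasts 1/8 s, in which the tool goes at most 62.5 mm and 10.7 degrees, less where a joint would pass 70% of its speed; a pose out of reach is approached as far as the arm can. A call with a number of a shift or a turn outside -1 to 1 is refused whole. A call with a gripper value outside its range is refused whole. The fingers move at their own pace and stop on an object; the grip force is fixed at half the most. Time passes only in rows, so rows that do not move let the fingers close. It gives the time, the measured TCP pose, the force, the opening and the grip force at its end, in the units of the state.
- ctrl.read_state(): the state, without advancing time (a new reading comes with each control period).
- eyes.get_image(name): name is "side" or "top"; returns a dict with "color" (400x640x3 uint8, blue, green, red), "fovy" (degrees; the focal length in pixels is half the picture's height over the tangent of half this angle, whatever the lens; pixels are square), "cx", "cy" (the principal point, pixels), "world_from_camera" (4x4, takes a point from camera to world coordinates). Camera axes: x right, y up, looking along -z (the intrinsics and any distortion apply to the point x, -y, -z); pixel columns grow to the right and rows downward; lengths in mm; the calibration is good to about 2 mm. A picture is of the moment at which its call begins. There is no depth.
- job.finish_job(): hands the job in; it is judged then, once.
The state is a dict: "clock": time; "qpos": joint angles; "qd": joint speeds; "tau": joint torques, N m; "eef_pos": TCP position; "tool_rot": TCP orientation; "force": force on the tool from outside, world axes, zero at the start; "torque": the same for the moment, N m; "width": finger opening in mm; "gripper_force": force on a finger pad.
Only numpy, scipy, OpenCV 4.12 (cv2) and the standard library are available. Lean on these libraries where they do the work, as an engineer would, in place of code of your own. Each camera call takes 0.05 s, during which the arm holds its last target. There are 200 camera calls.

## Working session

There is one attempt and no reset: what is moved stays moved. The work goes in short steps, Python scripts to look and compute and a tool call to move; the robot and the scene stay as the last step left them, time stands still between calls to the robot, and variables do not carry over. Pictures are saved under pics/ and viewed, at most 10 in all, crops included, and the job is handed in when it is done.

Besides the shell and the picture viewer there is one more tool, called in YAML: its name, and indented under it one key for each argument. carry_out: Moves the arm, as the interface text tells. Its arguments: {"type":"object","properties":{"moves":{"type":"array","items":{"type":"object","properties":{"tx":{"type":"number","minimum":-1,"maximum":1},"ty":{"type":"number","minimum":-1,"maximum":1},"tz":{"type":"number","minimum":-1,"maximum":1},"twist":{"type":"number","minimum":-1,"maximum":1},"fingers":{"type":"number"}}}}},"required":["moves"]}

```bash
mkdir -p pics; python3 - <<'E'
from cell import ctrl, eyes
import cv2,pickle
d={}
for n in("side","top"):
    i=eyes.get_image(n); d[n]=i; cv2.imwrite(f"pics/{n}0.png",i["color"]); print(n,{k:v for k,v in i.items() if k!="color"})
pickle.dump(d,open("im0.pkl","wb"))
s=ctrl.read_state();print(s,ctrl.tips_ahead)
E
```

```text
side {'fovy': 50.515007201838486, 'cx': 315.24800644026027, 'cy': 202.093479552695, 'world_from_camera': array([[-4.02145963e-01,  6.13977762e-01, -6.79198007e-01,
        -4.75008012e+01],
       [-9.15492963e-01, -2.79616388e-01,  2.89287591e-01,
         1.89925706e+02],
       [-1.22987457e-02,  7.38136832e-01,  6.74538922e-01,
         7.21227037e+02],
       [ 0.00000000e+00,  0.00000000e+00,  0.00000000e+00,
         1.00000000e+00]])}
top {'fovy': 45.07164830356432, 'cx': 318.76133362300504, 'cy': 200.577634947244, 'world_from_camera': array([[-1.53651978e-04,  9.86546112e-01, -1.63483163e-01,
         4.64425084e+02],
       [-9.99836897e-01, -3.10403026e-03, -1.77916918e-02,
        -6.03015424e+01],
       [-1.80597811e-02,  1.63453765e-01,  9.86385681e-01,
         9.79939933e+02],
       [ 0.00000000e+00,  0.00000000e+00,  0.00000000e+00,
         1.00000000e+00]])}
{'clock': 0.1, 'qpos': array([ 1.10723255,  0.62927606,  0.03847015,  1.51824037, -0.02699469,
        0.99629867, -0.02001224]), 'qd': array([ 0.00099468, -0.00253009, -0.00027742, -0.00321702,  0.00127009,
       -0.00141395, -0.00088268]), 'tau': array([ 2.93591176e-03, -5.64535654e+01,  1.23052832e+00, -1.93971652e+01,
        1.13113591e-02,  5.50671044e-03, -1.43271166e-05]), 'eef_pos': array([ 251.59196582, -598.7617412 ,  241.47580068]), 'tool_rot': array([-3.13988930e+00,  3.71549339e-05,  3.97734541e-01]), 'force': array([-0.45640645, -0.12552757, -0.80775512]), 'torque': array([ 0.05915299, -0.00188401, -0.01658764]), 'gripper_force': 0.0, 'width': 85.39994048986419} 11.0
```

View pics/side0.png

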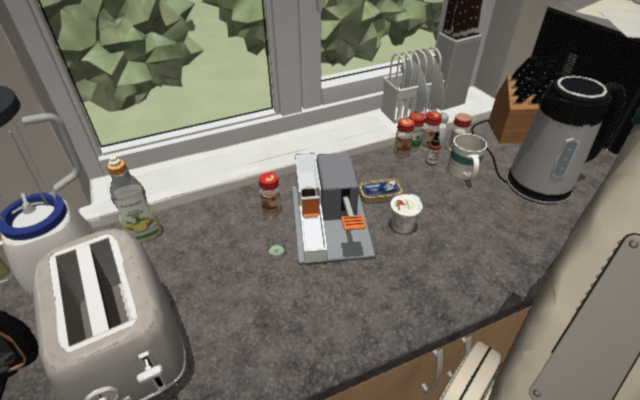

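View pics/top0.png

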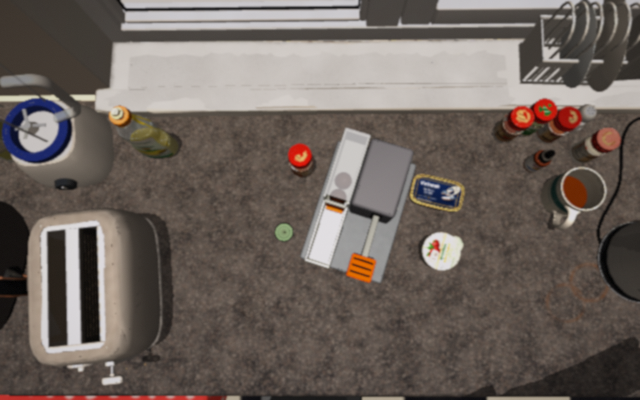

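The side view shows the pad at about (354,223). The top view shows the pad at about (361,267), with the tub to its right at (441,251). I'll enlarge both views around the dispenser.

```bash
python3 - <<'E'
import cv2,pickle,numpy as np
d=pickle.load(open("im0.pkl","rb"))
a=cv2.resize(d["top"]["color"][120:290,290:430],None,fx=3.5,fy=3.5,interpolation=3)
b=cv2.resize(d["side"]["color"][145:270,285:375],None,fx=4.4,fy=4.4,interpolation=3)[:a.shape[0]]
h=max(a.shape[0],b.shape[0]);c=np.zeros((h,a.shape[1]+b.shape[1],3),np.uint8)
c[:a.shape[0],:a.shape[1]]=a;c[:b.shape[0],a.shape[1]:]=b;c=c[:600,:]
cv2.imwrite("pics/c0.png",c[:,:800] if c.shape[1]>800 else c);print(c.shape,a.shape,b.shape)
E
```

```text
(595, 886, 3) (595, 490, 3) (550, 396, 3)
```

View pics/c0.png

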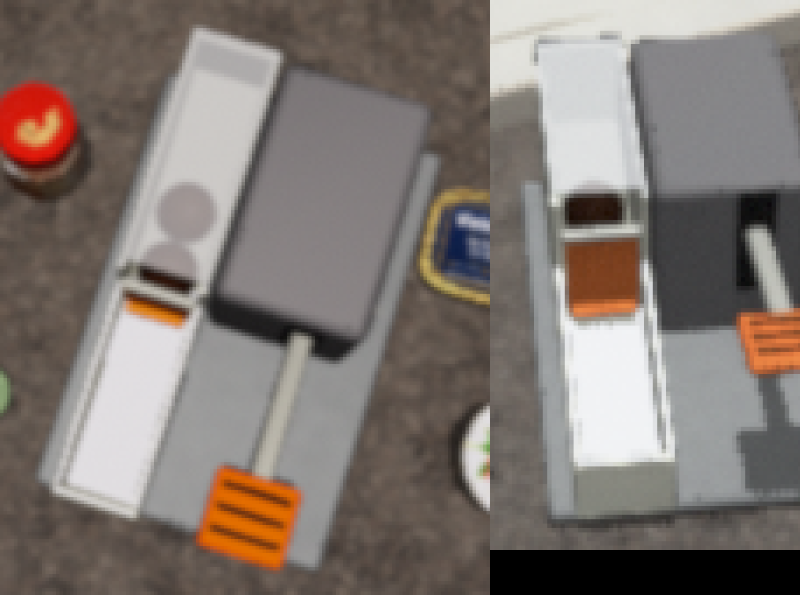

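The top crop shows the pad centre at (250,517), full picture (361.4,267.7). The plate corners are front-left (301.4,258.6), front-right (381.4,282.3) and back-right (415,164). In the side view the pad is at (354,223). Next I turn these into positions.

```bash
cat > h.py <<'E'
import numpy as np
def ray(im,u,v):
    f=200/np.tan(np.radians(im["fovy"]/2)); T=im["world_from_camera"]
    return T[:3,3],T[:3,:3]@np.array([(u-im["cx"])/f,-(v-im["cy"])/f,-1])
def at(im,u,v,z):
    o,d=ray(im,u,v); return o+d*(z-o[2])/d[2]
E
python3 - <<'E'
import pickle
from h import *
d=pickle.load(open("im0.pkl","rb"));t,s=d["top"],d["side"]
np.set_printoptions(precision=1,suppress=True)
print("pad",at(t,361.4,267.7,108),at(s,354,223,108))
A=[];b=[]
for im,u,v in((t,361.4,267.7),(s,354,223)):
    o,r=ray(im,u,v);r/=np.linalg.norm(r);P=np.eye(3)-np.outer(r,r);A.append(P);b.append(P@o)
print("tri",np.linalg.solve(sum(A),sum(b)))
fl,fr,br=[at(t,*p,5) for p in((301.4,258.6),(381.4,282.3),(415.1,164.3))]
fls=at(s,299,263,5)
print(fl,fr,br,fls,np.linalg.norm(fl-fr),np.linalg.norm(fr-br))
x=(br-fr);print("yaw",np.arctan2(x[1],x[0]),"front edge yaw",np.arctan2(*(fl-fr)[[1,0]])-np.pi/2)
for y in [np.arctan2(x[1],x[0])]:
    c,sn=np.cos(y),np.sin(y); p=at(t,361.4,267.7,108)[:2]
    print("origin from pad",p+[.155*0,0]-np.array([[c,-sn],[sn,c]])@[-155,-55])
    print("origin from right-front", fr[:2]-np.array([[c,-sn],[sn,c]])@[-170,-85])
print("tub",at(t,441,251,71))
# channel lip front corners, z50
print("lip",at(t,290+55/3.5,120+490/3.5,50),at(t,290+138/3.5,120+515/3.5,50))
E
```

```text
pad [ 486.9 -120.9  108. ] [ 479.7 -119.4  108. ]
tri [ 486.7 -122.3  100.4]
[507.8  -7.8   5. ] [ 460.8 -167.4    5. ] [ 701.5 -242.1    5. ] [509.2  -6.6   5. ] 166.38215779101193 252.0179185655364
yaw -0.30097742849480563 front edge yaw -0.2865311817260028
origin from pad [ 651.3 -114.3]
origin from right-front [ 648.3 -136.6]
tub [ 518.7 -272.6   71. ]
lip [503.1 -18.5  50. ] [489.5 -63.9  50. ]
```

carry_out:
  moves:
    - {"tx": 0.055, "ty": -0.05, "fingers": 0}
    - {"tx": 0.11, "ty": -0.097, "fingers": 0}
    - {"tx": 0.11, "ty": -0.097, "fingers": 0}
    - {"tx": 0.12, "ty": -0.1, "fingers": 0}
    - {"tx": 0.12, "ty": -0.103, "fingers": 0}
    - {"tx": 0.12, "ty": -0.103, "fingers": 0}
    - {"tx": 0.12, "ty": -0.103, "fingers": 0}
    - {"tx": 0.12, "ty": -0.103, "fingers": 0}
    - {"tx": 0.12, "ty": -0.103, "fingers": 0}
    - {"tx": 0.12, "ty": -0.103, "fingers": 0}
    - {"tx": 0.12, "ty": -0.103, "fingers": 0}
    - {"tx": 0.1, "ty": -0.095, "fingers": 0}

```text
validation failed for argument at $.mo...
```

carry_out:
  moves:
    - {"twist": 0.056, "fingers": 0}
    - {"twist": 0.056, "fingers": 0}
    - {"twist": 0.056, "fingers": 0}
    - {"twist": 0.056, "fingers": 0}
    - {"fingers": 0}

```text
validation failed for argument at $.mo...
```

carry_out:
  moves:
    - {"tx": 0.055, "ty": -0.05, "tz": 0, "twist": 0, "fingers": 0}
    - {"tx": 0.11, "ty": -0.097, "tz": 0, "twist": 0, "fingers": 0}
    - {"tx": 0.11, "ty": -0.097, "tz": 0, "twist": 0, "fingers": 0}
    - {"tx": 0.12, "ty": -0.1, "tz": 0, "twist": 0, "fingers": 0}
    - {"tx": 0.12, "ty": -0.103, "tz": 0, "twist": 0, "fingers": 0}
    - {"tx": 0.12, "ty": -0.103, "tz": 0, "twist": 0, "fingers": 0}
    - {"tx": 0.12, "ty": -0.103, "tz": 0, "twist": 0, "fingers": 0}
    - {"tx": 0.12, "ty": -0.103, "tz": 0, "twist": 0, "fingers": 0}
    - {"tx": 0.12, "ty": -0.103, "tz": 0, "twist": 0, "fingers": 0}
    - {"tx": 0.12, "ty": -0.103, "tz": 0, "twist": 0, "fingers": 0}
    - {"tx": 0.12, "ty": -0.103, "tz": 0, "twist": 0, "fingers": 0}
    - {"tx": 0.1, "ty": -0.095, "tz": 0, "twist": 0, "fingers": 0}

```text
clock: 1.6
eef_pos: [486.8, -121.4, 242.1]
tool_rot: [-3.141, 0.0, 0.399]
force: [1.0, -0.6, -0.3]
width: -0.2
gripper_force: 0.0
```

carry_out:
  moves:
    - {"tx": 0, "ty": 0, "tz": 0.05, "twist": 0.056, "fingers": 0}
    - {"tx": 0, "ty": 0, "tz": 0.1, "twist": 0.056, "fingers": 0}
    - {"tx": 0, "ty": 0, "tz": 0.1, "twist": 0.056, "fingers": 0}
    - {"tx": 0, "ty": 0, "tz": 0.08, "twist": 0.056, "fingers": 0}
    - {"tx": 0, "ty": 0, "tz": 0.02, "twist": 0, "fingers": 0}
    - {"tx": 0, "ty": 0, "tz": 0, "twist": 0, "fingers": 0}

```text
clock: 2.35
eef_pos: [486.3, -123.2, 137.3]
tool_rot: [-3.142, 0.0, -0.303]
force: [-0.9, -0.4, -0.0]
width: -0.0
gripper_force: 0.0
```

```bash
cat > look.py <<'E'
import sys,cv2,numpy as np
from cell import eyes
t=eyes.get_image("top")["color"][120:300,280:450];s=eyes.get_image("side")["color"][130:280,270:410]
a=cv2.resize(t,(400,424),interpolation=3);b=cv2.resize(s,(396,424),interpolation=3)
cv2.imwrite(f"pics/{sys.argv[1]}.png",np.hstack([a,b]))
E
python3 look.py c1
```

```text
(no output)
```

View pics/c1.png

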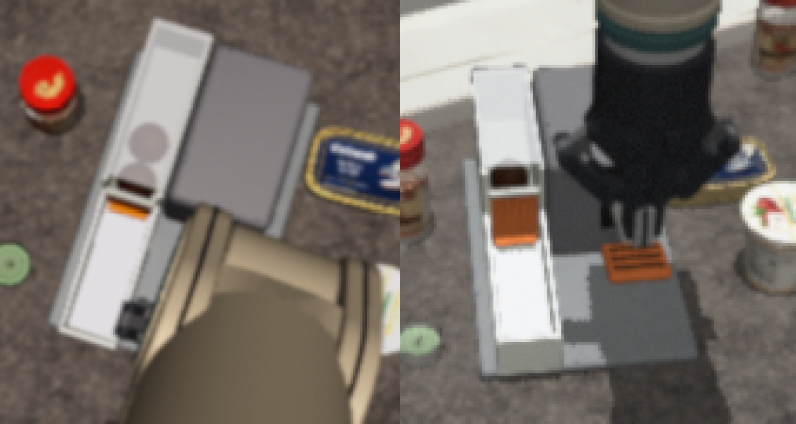

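The side crop shows the fingertips at about (640,240), just above the pad at (637,262), and clear of the channel. I'll lower gently to contact.

carry_out:
  moves:
    - {"tx": 0, "ty": 0, "tz": 0.03, "twist": 0, "fingers": 0}
    - {"tx": 0, "ty": 0, "tz": 0.02, "twist": 0, "fingers": 0}
    - {"tx": 0, "ty": 0, "tz": 0.02, "twist": 0, "fingers": 0}
    - {"tx": 0, "ty": 0, "tz": 0.02, "twist": 0, "fingers": 0}
    - {"tx": 0, "ty": 0, "tz": 0, "twist": 0, "fingers": 0}

```text
clock: 3.08
eef_pos: [485.7, -123.1, 109.8]
tool_rot: [3.142, 0.001, -0.306]
force: [-1.6, 0.2, 3.1]
width: 0.1
gripper_force: 1.3
```

carry_out:
  moves:
    - {"tx": 0, "ty": 0, "tz": 0.03, "twist": 0, "fingers": 0}
    - {"tx": 0, "ty": 0, "tz": 0.03, "twist": 0, "fingers": 0}
    - {"tx": 0, "ty": 0, "tz": 0.03, "twist": 0, "fingers": 0}
    - {"tx": 0, "ty": 0, "tz": 0.03, "twist": 0, "fingers": 0}
    - {"tx": 0, "ty": 0, "tz": 0.015, "twist": 0, "fingers": 0}
    - {"tx": 0, "ty": 0, "tz": 0, "twist": 0, "fingers": 0}

```text
clock: 3.82
eef_pos: [487.6, -123.7, 70.0]
tool_rot: [-3.142, -0.003, -0.306]
force: [-1.3, -0.0, 8.2]
width: -0.1
gripper_force: 3.8
```

carry_out:
  moves:
    - {"tx": 0, "ty": 0, "tz": 0.01, "twist": 0, "fingers": 0}
    - {"tx": 0, "ty": 0, "tz": 0.01, "twist": 0, "fingers": 0}
    - {"tx": 0, "ty": 0, "tz": 0, "twist": 0, "fingers": 0}
    - {"tx": 0, "ty": 0, "tz": 0, "twist": 0, "fingers": 0}

```text
clock: 4.32
eef_pos: [488.5, -124.0, 65.6]
tool_rot: [-3.141, -0.005, -0.306]
force: [-1.7, 0.3, 19.6]
width: -0.4
gripper_force: 9.7
```

The force jump from 8 to 20 N means the lever is at its stop. I'll hold so the balls can roll out.

carry_out:
  moves:
    - {"tx": 0, "ty": 0, "tz": 0, "twist": 0, "fingers": 0}
    - {"tx": 0, "ty": 0, "tz": 0, "twist": 0, "fingers": 0}
    - {"tx": 0, "ty": 0, "tz": 0, "twist": 0, "fingers": 0}
    - {"tx": 0, "ty": 0, "tz": 0, "twist": 0, "fingers": 0}
    - {"tx": 0, "ty": 0, "tz": 0, "twist": 0, "fingers": 0}
    - {"tx": 0, "ty": 0, "tz": 0, "twist": 0, "fingers": 0}
    - {"tx": 0, "ty": 0, "tz": 0, "twist": 0, "fingers": 0}
    - {"tx": 0, "ty": 0, "tz": 0, "twist": 0, "fingers": 0}
    - {"tx": 0, "ty": 0, "tz": 0, "twist": 0, "fingers": 0}
    - {"tx": 0, "ty": 0, "tz": 0, "twist": 0, "fingers": 0}
    - {"tx": 0, "ty": 0, "tz": 0, "twist": 0, "fingers": 0}
    - {"tx": 0, "ty": 0, "tz": 0, "twist": 0, "fingers": 0}

```text
clock: 5.82
eef_pos: [488.5, -124.0, 65.6]
tool_rot: [-3.141, -0.005, -0.306]
force: [-2.3, 0.1, 20.0]
width: -0.3
gripper_force: 9.7
```

```bash
python3 look.py c2
```

```text
(no output)
```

View pics/c2.png

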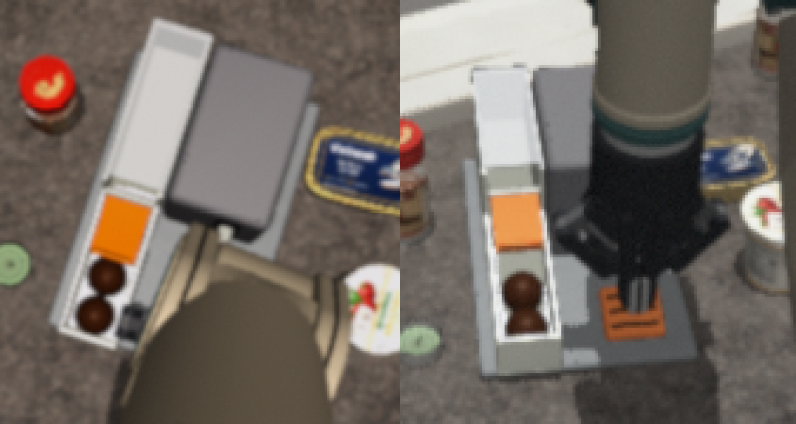

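Both balls, at (95,313) and (106,275) in the top crop, are in the open front and the flap is fully raised. I'll let the lever up slowly.

carry_out:
  moves:
    - {"tx": 0, "ty": 0, "tz": -0.008, "twist": 0, "fingers": 0}
    - {"tx": 0, "ty": 0, "tz": -0.008, "twist": 0, "fingers": 0}
    - {"tx": 0, "ty": 0, "tz": -0.008, "twist": 0, "fingers": 0}
    - {"tx": 0, "ty": 0, "tz": -0.008, "twist": 0, "fingers": 0}
    - {"tx": 0, "ty": 0, "tz": -0.008, "twist": 0, "fingers": 0}
    - {"tx": 0, "ty": 0, "tz": -0.008, "twist": 0, "fingers": 0}
    - {"tx": 0, "ty": 0, "tz": -0.008, "twist": 0, "fingers": 0}
    - {"tx": 0, "ty": 0, "tz": -0.008, "twist": 0, "fingers": 0}
    - {"tx": 0, "ty": 0, "tz": -0.008, "twist": 0, "fingers": 0}
    - {"tx": 0, "ty": 0, "tz": -0.008, "twist": 0, "fingers": 0}
    - {"tx": 0, "ty": 0, "tz": -0.008, "twist": 0, "fingers": 0}
    - {"tx": 0, "ty": 0, "tz": -0.008, "twist": 0, "fingers": 0}

```text
clock: 7.42
eef_pos: [485.7, -123.1, 92.6]
tool_rot: [-3.142, 0.001, -0.306]
force: [-2.6, 1.2, 5.2]
width: 0.2
gripper_force: 2.7
```

carry_out:
  moves:
    - {"tx": 0, "ty": 0, "tz": -0.008, "twist": 0, "fingers": 0}
    - {"tx": 0, "ty": 0, "tz": -0.008, "twist": 0, "fingers": 0}
    - {"tx": 0, "ty": 0, "tz": -0.008, "twist": 0, "fingers": 0}
    - {"tx": 0, "ty": 0, "tz": -0.008, "twist": 0, "fingers": 0}
    - {"tx": 0, "ty": 0, "tz": -0.008, "twist": 0, "fingers": 0}
    - {"tx": 0, "ty": 0, "tz": -0.008, "twist": 0, "fingers": 0}
    - {"tx": 0, "ty": 0, "tz": -0.008, "twist": 0, "fingers": 0}
    - {"tx": 0, "ty": 0, "tz": -0.008, "twist": 0, "fingers": 0}
    - {"tx": 0, "ty": 0, "tz": -0.008, "twist": 0, "fingers": 0}
    - {"tx": 0, "ty": 0, "tz": -0.008, "twist": 0, "fingers": 0}
    - {"tx": 0, "ty": 0, "tz": -0.008, "twist": 0, "fingers": 0}
    - {"tx": 0, "ty": 0, "tz": -0.008, "twist": 0, "fingers": 0}

```text
clock: 8.93
eef_pos: [486.0, -123.1, 121.5]
tool_rot: [-3.142, 0.001, -0.306]
force: [-0.0, 0.1, -0.2]
width: 0.2
gripper_force: 0.0
```

Contact is already lost, at the rest height. I'll retreat slowly at first, then go up.

carry_out:
  moves:
    - {"tx": 0, "ty": 0, "tz": -0.01, "twist": 0, "fingers": 0}
    - {"tx": 0, "ty": 0, "tz": -0.03, "twist": 0, "fingers": 0}
    - {"tx": 0, "ty": 0, "tz": -0.08, "twist": 0, "fingers": 0}
    - {"tx": 0, "ty": 0, "tz": -0.1, "twist": 0, "fingers": 0}
    - {"tx": 0, "ty": 0, "tz": -0.1, "twist": 0, "fingers": 0}
    - {"tx": 0, "ty": 0.1, "tz": -0.05, "twist": 0, "fingers": 0}
    - {"tx": 0, "ty": 0.15, "tz": 0, "twist": 0, "fingers": 0}
    - {"tx": 0, "ty": 0.15, "tz": 0, "twist": 0, "fingers": 0}
    - {"tx": 0, "ty": 0.1, "tz": 0, "twist": 0, "fingers": 0}
    - {"tx": 0, "ty": 0, "tz": 0, "twist": 0, "fingers": 0}
    - {"tx": 0, "ty": 0, "tz": 0, "twist": 0, "fingers": 0}

```text
clock: 10.3
eef_pos: [441.1, -265.3, 232.5]
tool_rot: [-3.141, 0.001, -0.305]
force: [-0.3, -0.2, 0.5]
width: -0.4
gripper_force: 0.0
```

```bash
python3 look.py c3
```

```text
(no output)
```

View pics/c3.png

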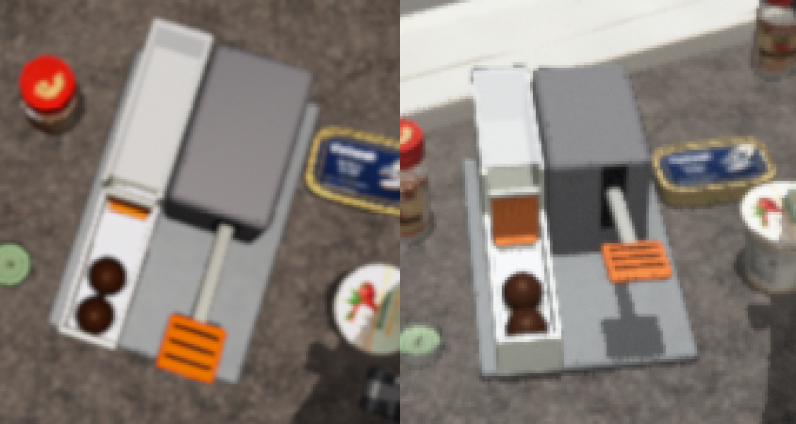

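The flap is shut at (515,220) in the side crop, the lever is back up, and both balls are in the open front. The bystanders haven't moved and the arm is clear.

```bash
python3 -c "
from cell import job
print(job.finish_job())"
```

```text
the job is handed in; nothing more can be done
None
```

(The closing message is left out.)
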